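# Load the leaning coaster rack up to its marker

## Task

The brass marker on the leaning coaster rack shows how high it should be filled. Stack coasters flat in the rack one on another, lowering each one in rather than dropping it, until the top of the stack reaches the lower edge of the marker band or first passes it, and no further. Leave the spare coasters lying where they are, do not shift the marker, and do not disturb the other things.

Things in the scene. Friction and masses are not known exactly. Their poses are not given: they have to be found in the camera images.
- rack: the coaster rack, dark wood, fixed to the worktop; origin at the underside's centre of its base board (130 x 110 mm). On it a tube leans 35 degrees from vertical, its mouth towards the robot's side. The tube is 66 mm wide inside; its front and back walls are 6 mm thick, 66 mm high above its floor. At both sides it is open full height by slots 40 mm wide for the fingers. Empty at the start
- rack_floor (a point): centre of the floor inside the rack's tube, 58 mm above the worktop. z: the tube's axis, floor to mouth; x: to the back wall (away from the robot and upward); y: level, towards a side slot. The floor is only 50 mm wide in y, so fingertips either side of a coaster pass it. A released coaster settles up to 3 mm towards -x, onto the lower front wall
- mark (a point): the mark: on the tube's axis at the height of the lower edge of the brass band (4 mm high) on the inner face of the back wall; same axes as the rack floor point. A small brass knob on the outside of the back wall belongs to it
- marker (a joint): sliding position of the brass marker along the tube, 0 to 0.026 m: the mark is 0.020 m plus this value above the rack's floor, along the tube's axis. Held by friction; must stay. Two or three coasters are needed (within 4 mm of a whole number of coasters, stopping there or adding one more are both right)
- coaster_a: loose round wooden coaster, 60 mm across and 16 mm thick, about 0.05 kg, with a cork inlay on both faces; lies flat on the worktop. Its origin is its centre, 8 mm above its underside; z is its axis. All four coasters are alike
- coaster_b: loose round wooden coaster, 60 mm across and 16 mm thick, about 0.05 kg, with a cork inlay on both faces; lies flat on the worktop. Its origin is its centre, 8 mm above its underside; z is its axis. All four coasters are alike
- coaster_c: loose round wooden coaster, 60 mm across and 16 mm thick, about 0.05 kg, with a cork inlay on both faces; lies flat on the worktop. Its origin is its centre, 8 mm above its underside; z is its axis. All four coasters are alike
- coaster_d: loose round wooden coaster, 60 mm across and 16 mm thick, about 0.05 kg, with a cork inlay on both faces; lies flat on the worktop. Its origin is its centre, 8 mm above its underside; z is its axis. All four coasters are alike
- spotted_mug: white mug with dark spots, 82 mm across, 91 mm high, handle at one side; bystander. Origin at the centre of its underside
- garlic: garlic bulb, 56 mm; bystander. Origin at the centre of its underside
- white_cup: ribbed white cup, 66 mm across, 63 mm high; bystander. Origin at the centre of its underside
- pot_brush: turned wooden pot brush, 58 mm across, standing 87 mm high on its bristles; bystander. Origin at the centre of its underside
Mind the look-alikes: they are no part of the job. What is shaped like the coaster_d but black is not meant.

How it is judged (in metres and radians):
On the way, in this order (a step that is already met when the one before it is completed fails the run):
1. a first coaster lies flat on the rack's floor (((x of coaster_a in the frame of rack_floor between -0.006 and 0.006 m and y of coaster_a in the frame of rack_floor between -0.006 and 0.006 m and z of coaster_a in the frame of rack_floor between 0.004 and 0.012 m and angle between the z axis of coaster_a and the z axis of rack_floor, either way round below 0.12 rad) or (x of coaster_b in the frame of rack_floor between -0.006 and 0.006 m and y of coaster_b in the frame of rack_floor between -0.006 and 0.006 m and z of coaster_b in the frame of rack_floor between 0.004 and 0.012 m and angle between the z axis of coaster_b and the z axis of rack_floor, either way round below 0.12 rad) or (x of coaster_c in the frame of rack_floor between -0.006 and 0.006 m and y of coaster_c in the frame of rack_floor between -0.006 and 0.006 m and z of coaster_c in the frame of rack_floor between 0.004 and 0.012 m and angle between the z axis of coaster_c and the z axis of rack_floor, either way round below 0.12 rad) or (x of coaster_d in the frame of rack_floor between -0.006 and 0.006 m and y of coaster_d in the frame of rack_floor between -0.006 and 0.006 m and z of coaster_d in the frame of rack_floor between 0.004 and 0.012 m and angle between the z axis of coaster_d and the z axis of rack_floor, either way round below 0.12 rad))), for 0.2 s.
2. a second coaster lies flat on the first (((x of coaster_a in the frame of rack_floor between -0.006 and 0.006 m and y of coaster_a in the frame of rack_floor between -0.006 and 0.006 m and z of coaster_a in the frame of rack_floor between 0.019 and 0.029 m and angle between the z axis of coaster_a and the z axis of rack_floor, either way round below 0.12 rad) or (x of coaster_b in the frame of rack_floor between -0.006 and 0.006 m and y of coaster_b in the frame of rack_floor between -0.006 and 0.006 m and z of coaster_b in the frame of rack_floor between 0.019 and 0.029 m and angle between the z axis of coaster_b and the z axis of rack_floor, either way round below 0.12 rad) or (x of coaster_c in the frame of rack_floor between -0.006 and 0.006 m and y of coaster_c in the frame of rack_floor between -0.006 and 0.006 m and z of coaster_c in the frame of rack_floor between 0.019 and 0.029 m and angle between the z axis of coaster_c and the z axis of rack_floor, either way round below 0.12 rad) or (x of coaster_d in the frame of rack_floor between -0.006 and 0.006 m and y of coaster_d in the frame of rack_floor between -0.006 and 0.006 m and z of coaster_d in the frame of rack_floor between 0.019 and 0.029 m and angle between the z axis of coaster_d and the z axis of rack_floor, either way round below 0.12 rad))), for 0.2 s.
At the end, for the whole second after the job is handed in: The stack lies flat in the rack, its top face at most 4 mm short of the mark and at most one coaster's thickness plus 4 mm beyond it; every coaster not in the rack lies flat within 30 mm of where it started; all are at rest (((x of coaster_a in the frame of rack_floor between -0.006 and 0.006 m and y of coaster_a in the frame of rack_floor between -0.006 and 0.006 m and z of coaster_a in the frame of rack_floor between 0 and 0.06 m and angle between the z axis of coaster_a and the z axis of rack_floor, either way round below 0.12 rad and z of coaster_a in the frame of mark between -0.012 and 0.012 m) or (x of coaster_b in the frame of rack_floor between -0.006 and 0.006 m and y of coaster_b in the frame of rack_floor between -0.006 and 0.006 m and z of coaster_b in the frame of rack_floor between 0 and 0.06 m and angle between the z axis of coaster_b and the z axis of rack_floor, either way round below 0.12 rad and z of coaster_b in the frame of mark between -0.012 and 0.012 m) or (x of coaster_c in the frame of rack_floor between -0.006 and 0.006 m and y of coaster_c in the frame of rack_floor between -0.006 and 0.006 m and z of coaster_c in the frame of rack_floor between 0 and 0.06 m and angle between the z axis of coaster_c and the z axis of rack_floor, either way round below 0.12 rad and z of coaster_c in the frame of mark between -0.012 and 0.012 m) or (x of coaster_d in the frame of rack_floor between -0.006 and 0.006 m and y of coaster_d in the frame of rack_floor between -0.006 and 0.006 m and z of coaster_d in the frame of rack_floor between 0 and 0.06 m and angle between the z axis of coaster_d and the z axis of rack_floor, either way round below 0.12 rad and z of coaster_d in the frame of mark between -0.012 and 0.012 m)) and ((x of coaster_a in the frame of rack_floor between -0.006 and 0.006 m and y of coaster_a in the frame of rack_floor between -0.006 and 0.006 m and z of coaster_a in the frame of rack_floor between 0 and 0.06 m and angle between the z axis of coaster_a and the z axis of rack_floor, either way round below 0.12 rad and z of coaster_a in the frame of mark below 0.012 m) or (distance of coaster_a from where it was at the start of the episode below 0.03 m and angle between coaster_a's own z axis and vertical below 0.15 rad)) and ((x of coaster_b in the frame of rack_floor between -0.006 and 0.006 m and y of coaster_b in the frame of rack_floor between -0.006 and 0.006 m and z of coaster_b in the frame of rack_floor between 0 and 0.06 m and angle between the z axis of coaster_b and the z axis of rack_floor, either way round below 0.12 rad and z of coaster_b in the frame of mark below 0.012 m) or (distance of coaster_b from where it was at the start of the episode below 0.03 m and angle between coaster_b's own z axis and vertical below 0.15 rad)) and ((x of coaster_c in the frame of rack_floor between -0.006 and 0.006 m and y of coaster_c in the frame of rack_floor between -0.006 and 0.006 m and z of coaster_c in the frame of rack_floor between 0 and 0.06 m and angle between the z axis of coaster_c and the z axis of rack_floor, either way round below 0.12 rad and z of coaster_c in the frame of mark below 0.012 m) or (distance of coaster_c from where it was at the start of the episode below 0.03 m and angle between coaster_c's own z axis and vertical below 0.15 rad)) and ((x of coaster_d in the frame of rack_floor between -0.006 and 0.006 m and y of coaster_d in the frame of rack_floor between -0.006 and 0.006 m and z of coaster_d in the frame of rack_floor between 0 and 0.06 m and angle between the z axis of coaster_d and the z axis of rack_floor, either way round below 0.12 rad and z of coaster_d in the frame of mark below 0.012 m) or (distance of coaster_d from where it was at the start of the episode below 0.03 m and angle between coaster_d's own z axis and vertical below 0.15 rad)) and linear speed of each of coaster_a, coaster_b, coaster_c, coaster_d below 0.02 m/s); the robot touches nothing.
It fails at once if a coaster is dropped into the rack (it moves faster than 0.6 m/s inside it) ((x of coaster_a in the frame of rack_floor between -0.012 and 0.012 m and y of coaster_a in the frame of rack_floor between -0.012 and 0.012 m and z of coaster_a in the frame of rack_floor between 0 and 0.06 m and linear speed of coaster_a above 0.6 m/s) or (x of coaster_b in the frame of rack_floor between -0.012 and 0.012 m and y of coaster_b in the frame of rack_floor between -0.012 and 0.012 m and z of coaster_b in the frame of rack_floor between 0 and 0.06 m and linear speed of coaster_b above 0.6 m/s) or (x of coaster_c in the frame of rack_floor between -0.012 and 0.012 m and y of coaster_c in the frame of rack_floor between -0.012 and 0.012 m and z of coaster_c in the frame of rack_floor between 0 and 0.06 m and linear speed of coaster_c above 0.6 m/s) or (x of coaster_d in the frame of rack_floor between -0.012 and 0.012 m and y of coaster_d in the frame of rack_floor between -0.012 and 0.012 m and z of coaster_d in the frame of rack_floor between 0 and 0.06 m and linear speed of coaster_d above 0.6 m/s)).
It fails at once if the marker is shifted by more than 4 mm (distance of mark from where it was at the start of the episode above 0.004 m).
It fails at once if the mug, garlic, cup or pot brush is shifted by more than 30 mm (distance of any of spotted_mug, garlic, white_cup, pot_brush from where it was at the start of the episode above 0.03 m).
It also fails if it takes over 64 s, if anything falls off the work surface, if the arm or the gripper's body presses on something with over 40 N, if the wrist force passes 120 N, or if a joint passes its speed limit or range.

## Robot

A 6-joint arm with a two-finger parallel gripper is mounted at the origin on a cart in front of the work surface, level with it; the furniture and walls round the work are solid. World frame = base frame: x ahead of the robot, y to its left, z up, the work surface at z = 0. Lengths are in m, angles in degrees, forces in N, time in s.
With the tool pointing down it reaches from about 0.25 to 0.775 m from the base axis. Payload 4 kg.
Tool frame: the origin (TCP) lies midway between the tips of the shut fingers; the grasp point (between the pads) lies 19 mm behind it; x points along the fingers, y is the direction in which the jaws open and shut, and the axes are right-handed (so a half turn about x gives the same grasp; the last joint's range is limited). The gripper opens to 94 mm and grips with 3 to 60 N. Pads are 16 mm wide; open, the fingers measure 119 mm over their backs; the gripper's body (75 mm by 177 mm) begins 78 mm behind the grasp point.
Start: joints at [57.806, 4.996, 78.535, -0, 96.463, -5.907], TCP at [0.244, 0.493, 0.206] pointing down, gripper open.
Joint ranges: [-177.83, 177.83], [-43.37, 116.18], [15.69, 146.23], [-61.86, 241.86], [9.47, 152.12], [-147.06, 147.06]. Speed limits (degrees/s): [159.86, 159.86, 180, 180, 180, 180].

## Interface

Orientations are given as [roll, pitch, yaw] about the fixed x, y, z axes, in that order (R = Rz(yaw) Ry(pitch) Rx(roll)).
In Python, from plant import manip gives the robot as it stands.
- The arm moves only by the shell command python3 -m crank 'ROWS' [FORCE]. ROWS is JSON, a list of rows, each a list of 3 entries, a list of its own where there are three numbers: the finger opening in m, from 0 to 0.094, then the shift along the world's x, y, z in m, then the turn, a rotation vector about the world's x, y, z in rad. A call has 1 to 12 rows; each row is the pose to reach, as a shift and turn from the pose commanded when the call began; what a row does not reach only later rows make up. A row lasts 1/8 s, in which the tool goes at most 62.5 mm and 10.7 degrees, less where a joint would pass 70% of its speed; a pose out of reach is approached as far as the arm can. A call with a gripper value outside its range is refused whole. The fingers move at their own pace and stop on an object; FORCE is the grip in N (left out, the last holds). Time passes only in rows, so rows that repeat a pose let the fingers close. It gives the time, the measured TCP pose, the force and the opening at its end, in the units of the state.
- manip.observe(): the state, without advancing time (a new reading comes with each control period).
- manip.get_image(name): name is "scene" or "top"; returns a dict with "pixels" (400x640x3 uint8, red, green, blue), "intrinsics" (3x3 intrinsics, pixels), "dist_coeffs" ([k1, k2, p1, p2, k3] as OpenCV has them; the pictures are not rectified), "pose" (4x4, takes a point from camera to world coordinates). Camera axes: x right, y down, z forward; pixel columns grow to the right and rows downward; lengths in m; the calibration is good to about 2 mm. A picture is of the moment at which its call begins. There is no depth.
- manip.hand_in(): hands the job in, once; it reports no verdict.
The state is a dict: "time_s": time; "joints": joint angles; "joint_velocities": joint speeds; "joint_efforts": joint torques, N m; "tcp_pos": TCP position; "tool_rot": TCP orientation; "ft_force": force on the tool from outside, world axes, zero at the start; "ft_torque": the same for the moment, N m; "finger_gap": opening from 0.0 (shut) to 1.0 (fully open).
Only numpy, scipy, OpenCV 4.12 (cv2) and the standard library are available. Lean on these libraries where they do the work, as an engineer would, in place of code of your own. Each camera call takes 0.05 s, during which the arm holds its last target.

## Working session

There is one attempt and no reset: what is moved stays moved. The work goes in short steps, Python scripts to look and compute and a shell command to move; the robot and the scene stay as the last step left them, time stands still between calls to the robot, and variables do not carry over. Pictures are saved under pics/ and viewed, and the job is handed in when it is done.

```bash
ls; mkdir -p pics; python3 - <<'E'
from plant import manip
import cv2,numpy as np
print(manip.observe())
for n in("scene","top"):
    d=manip.get_image(n)
    cv2.imwrite(f"pics/{n}0.png",d["pixels"][:,:,::-1])
    np.savez(f"pics/{n}0.npz",**{k:np.array(v) for k,v in d.items()})
    print(n,d["intrinsics"],d["dist_coeffs"],np.round(d["pose"],4))
E
```

```text
pics
{'time_s': 0.0, 'joints': array([ 5.78064067e+01,  5.03942538e+00,  7.86223703e+01, -9.85473386e-04,
        9.64634986e+01, -5.90640250e+00]), 'joint_velocities': array([-0.01064909,  0.05572956, -0.08616468, -0.0669405 , -0.07443051,
       -0.07372622]), 'joint_efforts': array([-1.12056284e-06, -3.40190399e+01, -3.02422214e+01,  7.15198182e-02,
        3.32456455e-02, -1.78451728e-04]), 'tcp_pos': array([0.24329148, 0.49265977, 0.20432219]), 'tool_rot': array([ -95.45851906,   89.87470188, -121.74581969]), 'ft_force': array([0.39159453, 0.25047837, 1.3054279 ]), 'ft_torque': array([-0.04457469, -0.00603518, -0.04017511]), 'finger_gap': 1.001705694766626}
scene [[399.3131395    0.         319.54215521]
 [  0.         399.3131395  203.90082075]
 [  0.           0.           1.        ]] [0.00824853 0.         0.         0.         0.        ] [[ 0.7911 -0.3011  0.5324 -0.0137]
 [-0.6116 -0.3932  0.6865 -0.7178]
 [ 0.0026 -0.8688 -0.4952  0.6175]
 [ 0.      0.      0.      1.    ]]
top [[394.35740147   0.         323.4510003 ]
 [  0.         394.35740147 202.22826494]
 [  0.           0.           1.        ]] [0.03312953 0.         0.         0.         0.        ] [[ 0.0276 -0.9879  0.1526  0.3796]
 [-0.9993 -0.0311 -0.0207  0.0459]
 [ 0.0252 -0.1519 -0.9881  1.461 ]
 [ 0.      0.      0.      1.    ]]
```

View pics/scene0.png

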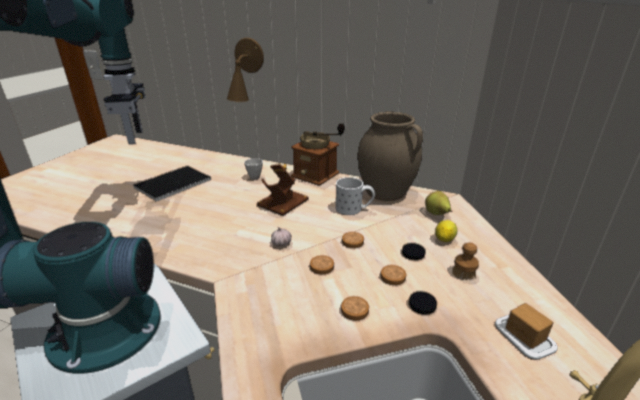

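View pics/top0.png

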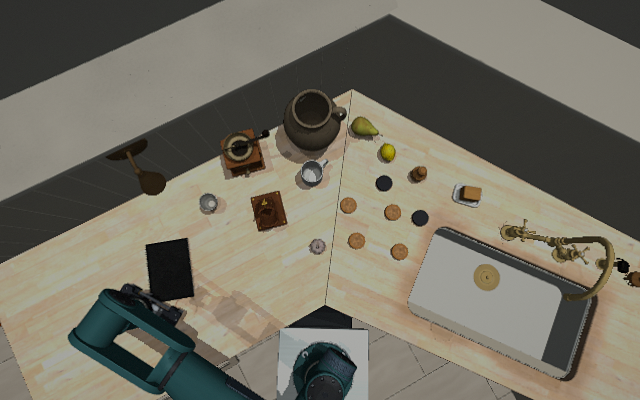

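Scene: four brown coasters at top pixels (348,205), (393,213), (357,241) and (400,252). The two black look-alikes are at (384,184) and (420,218), and the rack is at (268,211). Next I'll measure the coasters and enlarge the rack.

```bash
cat > h.py <<'E'
import numpy as np,cv2
from scipy.spatial.transform import Rotation as Ro
def load(f):
    d=np.load(f); return {k:d[k] for k in d}
def grab(n,tag):
    from plant import manip
    d=manip.get_image(n); cv2.imwrite(f"pics/{n}{tag}.png",d["pixels"][:,:,::-1])
    d={k:np.array(v) for k,v in d.items()}; np.savez(f"pics/{n}{tag}.npz",**d); return d
def ray(d,uv):
    p=cv2.undistortPoints(np.array(uv,float).reshape(-1,1,2),d["intrinsics"],d["dist_coeffs"]).reshape(-1,2)
    v=np.c_[p,np.ones(len(p))]@d["pose"][:3,:3].T
    return d["pose"][:3,3],v
def plane(d,uv,z):
    o,v=ray(d,uv); return o+v*((z-o[2])/v[:,2])[:,None]
def proj(d,P):
    T=np.linalg.inv(d["pose"]); 
    return cv2.projectPoints(np.array(P,float).reshape(-1,1,3),cv2.Rodrigues(T[:3,:3])[0],T[:3,3],d["intrinsics"],d["dist_coeffs"])[0].reshape(-1,2)
def tri(d1,uv1,d2,uv2):
    o1,v1=ray(d1,uv1);o2,v2=ray(d2,uv2);out=[]
    for a,b in zip(v1,v2):
        A=np.c_[a,-b];s=np.linalg.lstsq(A,o2-o1,rcond=None)[0]
        p,q=o1+a*s[0],o2+b*s[1]; out.append(np.r_[(p+q)/2,np.linalg.norm(p-q)])
    return np.array(out)
def crop(d,x0,y0,x1,y1,s,f):
    im=d["pixels"][y0:y1,x0:x1,::-1]
    cv2.imwrite(f,cv2.resize(np.ascontiguousarray(im),None,fx=s,fy=s,interpolation=cv2.INTER_CUBIC))
E
python3 - <<'E'
from h import *
for n in("top","scene"):
    d=load(f"pics/{n}0.npz"); im=d["pixels"]
    hsv=cv2.cvtColor(im,cv2.COLOR_RGB2HSV)
    m=((hsv[...,0]<16)&(hsv[...,1]>110)&(hsv[...,2]>60)).astype(np.uint8)
    k,l,st,c=cv2.connectedComponentsWithStats(m)
    for i in range(1,k):
        if st[i,4]>40: print(n,st[i],np.round(c[i],1),np.round(plane(d,c[i],0.012)[0],4))
d=load("pics/top0.npz");crop(d,240,170,310,245,8,"pics/rt.png")
crop(d,325,160,445,270,6,"pics/ct.png")
d=load("pics/scene0.npz");crop(d,245,150,325,220,9,"pics/rs.png")
E
```

```text
top [240 128  15  11  80] [248.6 132.6] [0.8616 0.307  0.012 ]
top [223 140  42  30 330] [246.5 158.9] [0.7588 0.3091 0.012 ]
top [251 191  36  36 389] [271.7 206. ] [0.5832 0.2063 0.012 ]
top [340 198  17  15 140] [348.4 204.7] [ 0.5969 -0.0774  0.012 ]
top [385 205  16  15 142] [392.9 211.5] [ 0.5765 -0.2435  0.012 ]
top [349 233  16  16 146] [356.8 240.3] [ 0.466  -0.1109  0.012 ]
top [392 244  16  16 152] [400.  251.2] [ 0.4309 -0.2698  0.012 ]
scene [ 87  71  18  63 217] [ 94.4 102.8] [0.3438 1.7479 0.012 ]
scene [292 141  47  14 259] [315.5 148.2] [0.9029 0.4922 0.012 ]
scene [  0 153  10  24  48] [  3.4 163.6] [-0.103   1.0661  0.012 ]
scene [305 169  34  16 123] [323.  177.9] [0.7579 0.2582 0.012 ]
scene [289 173  16  10  54] [296.1 176.8] [0.6889 0.3216 0.012 ]
scene [271 192  37  22 304] [290.2 203.1] [0.5687 0.1804 0.012 ]
scene [342 232  22  16 258] [352.5 239.4] [ 0.5904 -0.0816  0.012 ]
scene [456 243  22  30 364] [467.9 258.6] [ 0.7613 -0.3171  0.012 ]
scene [310 256  24  18 348] [321.5 264.3] [ 0.4603 -0.1148  0.012 ]
scene [381 265  25  20 379] [392.9 274.3] [ 0.57  -0.246  0.012]
scene [341 297  28  23 508] [354.6 307.7] [ 0.4262 -0.272   0.012 ]
scene [513 317  14  11  43] [519.6 322.1] [ 0.6631 -0.504   0.012 ]
```

View pics/rt.png

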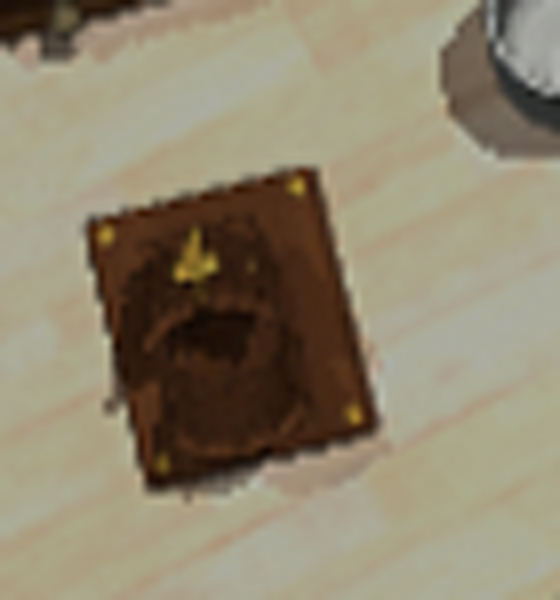

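View pics/rs.png

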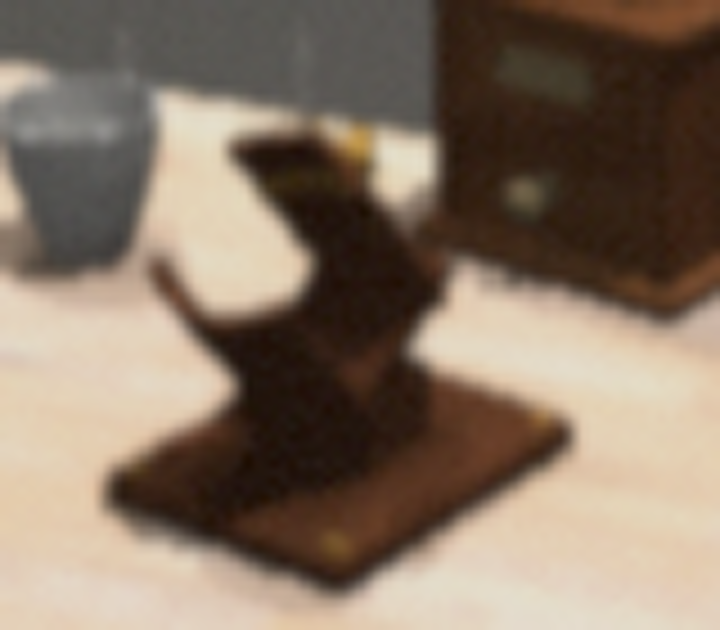

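View pics/ct.png

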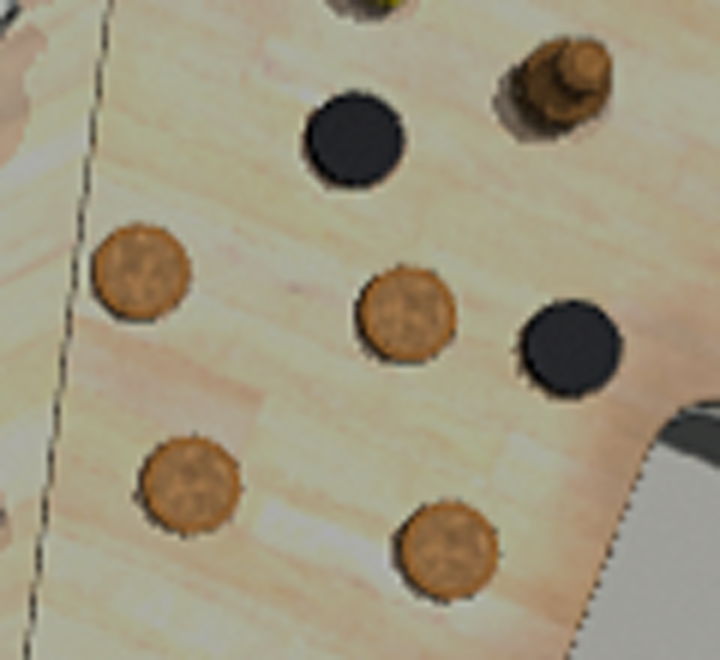

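Rack crop: brass screws mark the board corners, and the band and knob sit near the top of the back wall, with the knob at about scene pixel (284,166). That suggests a high marker. I'll compute the rack frame from the screws and board corners.

```bash
python3 - <<'E'
from h import *
for n,b in(("top",(240,170,310,245)),("scene",(245,150,325,220))):
    d=load(f"pics/{n}0.npz"); im=d["pixels"][b[1]:b[3],b[0]:b[2]]
    big=cv2.resize(im,None,fx=4,fy=4,interpolation=cv2.INTER_CUBIC)
    hsv=cv2.cvtColor(big,cv2.COLOR_RGB2HSV)
    m=((hsv[...,0]>=16)&(hsv[...,0]<34)&(hsv[...,1]>120)&(hsv[...,2]>50)).astype(np.uint8)
    k,l,st,c=cv2.connectedComponentsWithStats(m)
    for i in range(1,k):
        if st[i,4]>10:
            uv=(c[i]+.5)/4-.5+b[:2]; print(n,st[i,4],np.round((st[i,:4])/4,1)[:4]+np.r_[b[:2],0,0],np.round(uv,2),np.round(plane(d,uv,0.012)[0],4))
    # rack silhouette board outline: dark, saturated vs. light wood
    hs=cv2.cvtColor(im,cv2.COLOR_RGB2HSV)
    cv2.imwrite(f"pics/v_{n}.png",cv2.resize(m*255,None,fx=2,fy=2))
E
```

```text
top 11 [249.  170.5   1.2   1.8] [249.24 170.69] [0.714  0.2964 0.012 ]
top 94 [275.8 192.    2.5   3. ] [276.57 192.9 ] [0.633  0.1908 0.012 ]
top 88 [252.  197.8   2.5   3. ] [252.76 198.83] [0.6079 0.2775 0.012 ]
top 521 [261.2 198.    6.5   9.8] [263.91 202.51] [0.5954 0.2358 0.012 ]
top 15 [271.  202.8   1.    1.2] [271.01 202.84] [0.595  0.2096 0.012 ]
top 88 [282.8 220.5   2.8   2.8] [283.65 221.34] [0.5276 0.16   0.012 ]
top 84 [259.2 226.5   2.2   3. ] [259.84 227.42] [0.5027 0.2459 0.012 ]
scene 21 [300.  154.8   1.8   1.5] [300.21 155.02] [0.8127 0.4719 0.012 ]
scene 14 [306.2 155.5   2.8   1.5] [307.02 155.66] [0.83   0.4506 0.012 ]
scene 29 [302.2 159.8   3.5   1.5] [303.43 160.06] [0.794  0.4244 0.012 ]
scene 29 [308.8 160.8   2.2   1.8] [309.42 161.18] [0.8058 0.4021 0.012 ]
scene 157 [282.5 164.2   3.5   5.2] [284.16 166.09] [0.7055 0.4223 0.012 ]
scene 123 [274.2 169.2   6.    3. ] [276.49 169.9 ] [0.6653 0.4112 0.012 ]
scene 38 [280.5 169.    2.    2. ] [281.02 169.47] [0.6803 0.4044 0.012 ]
scene 15 [306.8 169.8   1.    2. ] [306.76 170.21] [0.7502 0.343  0.012 ]
scene 19 [259.8 201.5   1.2   1.5] [259.94 201.82] [0.4991 0.2438 0.012 ]
scene 53 [281.2 209.5   2.    2.2] [281.71 210.16] [0.5247 0.1604 0.012 ]
```

```bash
python3 - <<'E'
from h import *
# brass zoom scene
d=load("pics/scene0.npz");crop(d,262,158,298,186,20,"pics/bs.png")
d=load("pics/top0.npz");crop(d,248,186,292,234,12,"pics/bt.png")
E
```

```text
(no output)
```

View pics/bs.png

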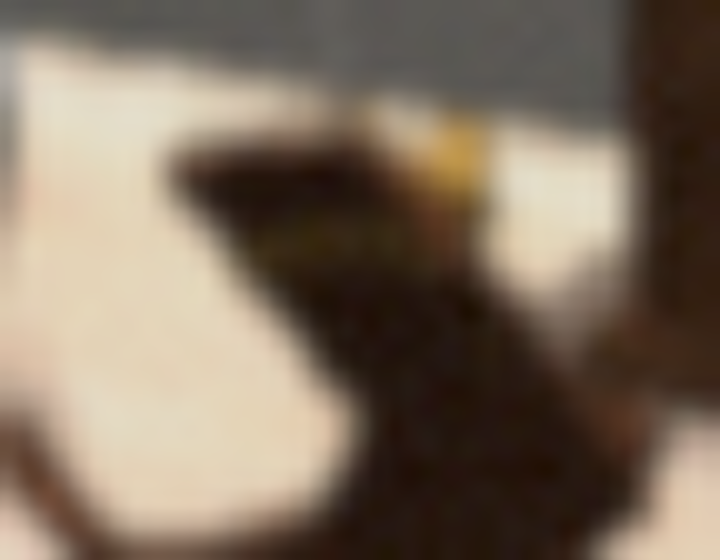

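View pics/bt.png

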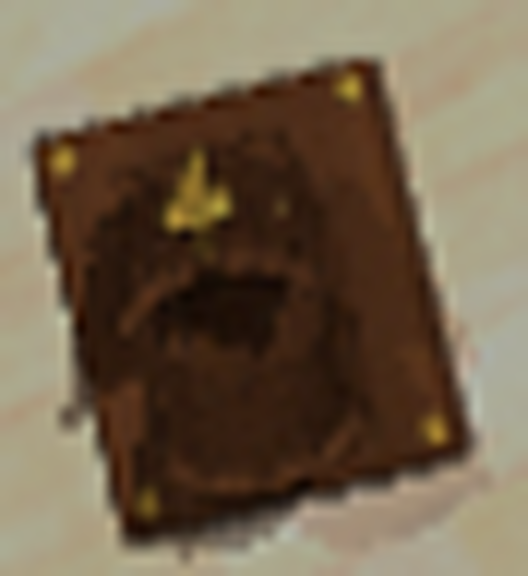

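```bash
cat >> h.py <<'E'
def rack(cx=.5678,cy=.2186,yaw=16.5):
    a=np.radians(yaw);t=np.radians(35);xr=np.array([np.cos(a),np.sin(a),0]);up=np.array([0,0,1.])
    z=np.cos(t)*up-np.sin(t)*xr; x=np.cos(t)*xr+np.sin(t)*up; y=np.cross(z,x)
    T=np.eye(4);T[:3,:3]=np.c_[x,y,z];T[:3,3]=[cx,cy,.058];return T
E
python3 - <<'E'
from h import *
t=load("pics/top0.npz");s=load("pics/scene0.npz")
T=rack()
for n,d in(("top",t),("scene",s)):
    for z in(0,20,30,40,44,48,52,66):
        P=[(T@np.r_[np.array(p)/1000,1])[:3] for p in((33,0,z),(39,0,z),(28,15,z),(28,-15,z),(-33,0,z))]
        print(n,z,np.round(proj(d,P),1).tolist())
    scr=[T[:3,3]*[1,1,0]+[0,0,.012]+Ro.from_euler('z',16.5,degrees=True).apply([a,b,0]) for a,b in((.055,.045),(.055,-.045),(-.055,-.045),(-.055,.045))]
    print(np.round(proj(d,scr),1).tolist(), "floor centre",proj(d,T[:3,3]))
from plant import manip
o=manip.observe();print(o["tcp_pos"]);R=Ro.from_euler('xyz',o["tool_rot"],degrees=True).as_matrix();print(np.round(R,3))
E
```

```text
top 0 [[264.3, 200.3], [263.9, 198.8], [260.5, 202.6], [268.8, 200.5], [269.1, 216.2]]
top 20 [[264.5, 202.7], [264.1, 201.2], [260.7, 205.0], [269.1, 202.9], [269.4, 218.8]]
top 30 [[264.6, 203.9], [264.2, 202.4], [260.8, 206.2], [269.2, 204.1], [269.5, 220.1]]
top 40 [[264.7, 205.2], [264.3, 203.6], [260.9, 207.5], [269.3, 205.3], [269.7, 221.4]]
top 44 [[264.8, 205.7], [264.3, 204.1], [260.9, 208.0], [269.4, 205.8], [269.7, 221.9]]
top 48 [[264.8, 206.2], [264.3, 204.6], [260.9, 208.5], [269.4, 206.3], [269.8, 222.5]]
top 52 [[264.8, 206.7], [264.4, 205.1], [260.9, 209.0], [269.5, 206.8], [269.8, 223.0]]
top 66 [[265.0, 208.5], [264.5, 206.9], [261.1, 210.8], [269.7, 208.6], [270.0, 224.9]]
[[252.8, 198.9], [276.5, 192.8], [283.7, 221.3], [259.8, 227.5]] floor centre [[266.74988187 208.33535776]]
scene 0 [[287.9, 176.7], [288.9, 175.1], [283.4, 176.7], [290.8, 179.3], [277.0, 194.1]]
scene 20 [[285.3, 173.2], [286.3, 171.6], [280.7, 173.3], [288.2, 175.7], [274.2, 190.8]]
scene 30 [[284.0, 171.4], [285.0, 169.8], [279.4, 171.5], [286.9, 174.0], [272.8, 189.1]]
scene 40 [[282.6, 169.6], [283.6, 168.0], [278.0, 169.7], [285.6, 172.2], [271.4, 187.4]]
scene 44 [[282.1, 168.8], [283.1, 167.3], [277.5, 168.9], [285.1, 171.4], [270.8, 186.7]]
scene 48 [[281.5, 168.1], [282.6, 166.5], [276.9, 168.2], [284.5, 170.7], [270.2, 186.0]]
scene 52 [[281.0, 167.4], [282.0, 165.8], [276.4, 167.5], [284.0, 169.9], [269.6, 185.3]]
scene 66 [[279.0, 164.7], [280.1, 163.1], [274.4, 164.9], [282.1, 167.3], [267.5, 182.8]]
[[283.5, 188.0], [305.2, 195.7], [282.7, 209.9], [260.5, 201.2]] floor centre [[282.48981045 185.33197559]]
[0.24333449 0.49269324 0.20442209]
[[-0.001  0.443  0.897]
 [-0.002  0.897 -0.443]
 [-1.    -0.002 -0.   ]]
```

Measurements:
- **Rack:** base centre at about (0.568, 0.219), yaw about 16.5°.
- **Marker:** the lower edge of the band is about 40 mm above the floor, so three coasters are needed.

I'll pick each coaster with two squeezes at 90° to each other, which centres it in the gripper.

```bash
python3 -m crank '[[0.094,[0.222,-0.604,-0.04],[0,0,-0.82]],[0.094,[0.222,-0.604,-0.04],[0,0,-0.82]],[0.094,[0.222,-0.604,-0.04],[0,0,-0.82]],[0.094,[0.222,-0.604,-0.04],[0,0,-0.82]],[0.094,[0.222,-0.604,-0.04],[0,0,-0.82]],[0.094,[0.222,-0.604,-0.04],[0,0,-0.82]],[0.094,[0.222,-0.604,-0.04],[0,0,-0.82]],[0.094,[0.222,-0.604,-0.04],[0,0,-0.82]],[0.094,[0.222,-0.604,-0.04],[0,0,-0.82]],[0.094,[0.222,-0.604,-0.04],[0,0,-0.82]],[0.094,[0.222,-0.604,-0.04],[0,0,-0.82]],[0.094,[0.222,-0.604,-0.04],[0,0,-0.82]]]' 5
```

```text
time_s: 1.6
tcp_pos: [0.4653, -0.1112, 0.1647]
tool_rot: [-143.5, 89.9, 143.1]
ft_force: [0.5, -0.3, -0.0]
finger_gap: 1.003
```

```bash
python3 -m crank '[[0.094,[0,0,-0.05],[0,0,0]],[0.094,[0,0,-0.1],[0,0,0]],[0.094,[0,0,-0.13],[0,0,0]],[0.094,[0,0,-0.15],[0,0,0]],[0.094,[0,0,-0.159],[0,0,0]],[0.094,[0,0,-0.159],[0,0,0]],[0.05,[0,0,-0.159],[0,0,0]],[0.05,[0,0,-0.159],[0,0,0]],[0.05,[0,0,-0.159],[0,0,0]],[0.05,[0,0,-0.159],[0,0,0]]]' 4; python3 - <<'E'
from plant import manip
o=manip.observe();print(o["tcp_pos"],o["joints"],o["finger_gap"]*94)
E
```

```text
time_s: 2.85
tcp_pos: [0.4658, -0.111, 0.0068]
tool_rot: [58.7, 90.0, -14.6]
ft_force: [0.1, -0.6, 1.7]
finger_gap: 0.638
[ 0.46577468 -0.11101535  0.00684275] [-2.01971837e+01  3.47343227e+00  1.03637794e+02  3.53180186e-03
  7.28541857e+01 -3.69149120e+01] 59.996117531658655
```

```bash
python3 -m crank '[[0.094,[0,0,0],[0,0,0]],[0.094,[0,0,0],[0,0,0]],[0.094,[0,0,0],[0,0,-1.571]],[0.094,[0,0,0],[0,0,-1.571]],[0.094,[0,0,0],[0,0,-1.571]],[0.094,[0,0,0],[0,0,-1.571]],[0.094,[0,0,0],[0,0,-1.571]],[0.094,[0,0,0],[0,0,-1.571]],[0.094,[0,0,0],[0,0,-1.571]],[0.094,[0,0,0],[0,0,-1.571]],[0.094,[0,0,0],[0,0,-1.571]],[0.094,[0,0,0],[0,0,-1.571]]]' 4
python3 -m crank '[[0.05,[0,0,0],[0,0,0]],[0.05,[0,0,0],[0,0,0]],[0.05,[0,0,0],[0,0,0]],[0.05,[0,0,0],[0,0,0]]]' 15
python3 - <<'E'
from plant import manip
from h import *
o=manip.observe();print(o["tcp_pos"],o["joints"],o["finger_gap"]*94)
R=Ro.from_euler('xyz',o["tool_rot"],degrees=True).as_matrix();print(np.round(R,3))
for n in("top","scene"):
    d=grab(n,"1"); hsv=cv2.cvtColor(d["pixels"],cv2.COLOR_RGB2HSV)
    m=((hsv[...,0]<16)&(hsv[...,1]>110)&(hsv[...,2]>60)).astype(np.uint8)
    k,l,st,c=cv2.connectedComponentsWithStats(m)
    for i in range(1,k):
        if st[i,4]>40 and c[i][0]>300: print(n,st[i],np.round(c[i],1),np.round(plane(d,c[i],0.016)[0],4))
E
```

```text
time_s: 4.35
tcp_pos: [0.4655, -0.1109, 0.0064]
tool_rot: [0.8, 90.0, -162.4]
ft_force: [-0.4, 0.6, -0.5]
finger_gap: 1.004
time_s: 4.85
tcp_pos: [0.4656, -0.1108, 0.0065]
tool_rot: [73.0, 90.0, -90.2]
ft_force: [0.3, 1.5, 0.2]
finger_gap: 0.63
[ 0.46557535 -0.11084918  0.00650033] [-2.01824039e+01  3.49354471e+00  1.03660246e+02 -2.53121840e-03
  7.28453316e+01  5.30930852e+01] 59.227553544121626
[[-0.     0.288 -0.958]
 [-0.    -0.958 -0.288]
 [-1.     0.     0.   ]]
top [340 198  17  15 134] [348.2 204.7] [ 0.5965 -0.0767  0.016 ]
top [385 205  16  15 133] [392.5 211.5] [ 0.5759 -0.2415  0.016 ]
top [392 244  16  16 150] [400.2 251.2] [ 0.4307 -0.2697  0.016 ]
scene [351 235  13  13  84] [357.8 241.9] [ 0.5896 -0.1029  0.016 ]
scene [455 243  23  30 434] [467.2 258.9] [ 0.7539 -0.3192  0.016 ]
scene [310 256  20  19 290] [320.2 264.8] [ 0.4537 -0.1183  0.016 ]
scene [381 265  25  20 380] [392.9 274.5] [ 0.5658 -0.2493  0.016 ]
scene [341 297  28  23 514] [354.6 307.8] [ 0.423  -0.2749  0.016 ]
scene [513 317  26  30 176] [523.4 331.1] [ 0.6422 -0.5221  0.016 ]
```

```bash
python3 -m crank '[[0.094,[0,0,0],[0,0,0]],[0.094,[0,0,0],[0,0,0]],[0.094,[0,0,0.06],[0,0,0]],[0.094,[0.02,0.02,0.1],[0,0,0]],[0.094,[0.06,0.06,0.12],[0,0,0]],[0.094,[0.1,0.12,0.12],[0,0,0]],[0.094,[0.1,0.12,0.12],[0,0,0]]]' 15
python3 - <<'E'
from h import *
for n in("top","scene"):
    d=grab(n,"2"); hsv=cv2.cvtColor(d["pixels"],cv2.COLOR_RGB2HSV)
    m=((hsv[...,0]<16)&(hsv[...,1]>110)&(hsv[...,2]>60)).astype(np.uint8)
    k,l,st,c=cv2.connectedComponentsWithStats(m)
    for i in range(1,k):
        if st[i,4]>40 and c[i][0]>300: print(n,st[i],np.round(c[i],2),np.round(plane(d,c[i],0.016)[0],4))
    P=np.array([.4656,-.1109,0]);a=np.linspace(0,6.28,80);ring=lambda z:np.c_[P[0]+.03*np.cos(a),P[1]+.03*np.sin(a),z+0*a]
    poly=cv2.convexHull(proj(d,np.r_[ring(0),ring(.016)]).astype(np.float32));M=cv2.moments(poly);print("expected silhouette centroid",M["m10"]/M["m00"],M["m01"]/M["m00"],M["m00"], "top",proj(d,P+[0,0,.016]))
    u,v=proj(d,P)[0].astype(int);crop(d,u-25,v-25,u+25,v+25,10,f"pics/c_{n}2.png")
E
```

```text
time_s: 5.82
tcp_pos: [0.567, 0.0121, 0.1265]
tool_rot: [-144.4, 90.0, 52.6]
ft_force: [0.9, -0.1, -0.2]
finger_gap: 0.999
top [385 205  16  15 145] [392.67 211.83] [ 0.5748 -0.242   0.016 ]
top [349 233  16  16 145] [356.83 240.21] [ 0.466  -0.1104  0.016 ]
top [392 244  16  16 149] [399.79 251.16] [ 0.4309 -0.268   0.016 ]
expected silhouette centroid 356.7618557934611 240.44872235099191 217.81551950541325 top [[356.95039539 240.32467132]]
scene [312 149  15   5  61] [318.85 150.9 ] [0.8902 0.4534 0.016 ]
scene [312 169  26  16 128] [324.51 177.09] [0.7607 0.2534 0.016 ]
scene [342 232  22  15 260] [352.5  239.27] [ 0.5868 -0.0854  0.016 ]
scene [456 243  22  30 382] [467.74 258.49] [ 0.7562 -0.3191  0.016 ]
scene [310 256  24  18 350] [321.83 264.26] [ 0.4581 -0.119   0.016 ]
scene [381 265  25  20 379] [392.91 274.39] [ 0.566  -0.2491  0.016 ]
scene [341 297  28  23 506] [354.59 307.69] [ 0.4233 -0.2747  0.016 ]
scene [511 315  14  18  49] [516.45 322.35] [ 0.653  -0.5019  0.016 ]
expected silhouette centroid 322.1991110860921 264.2439930693453 426.3177520709578 top [[322.21575368 261.41541168]]
```

View pics/c_scene2.png

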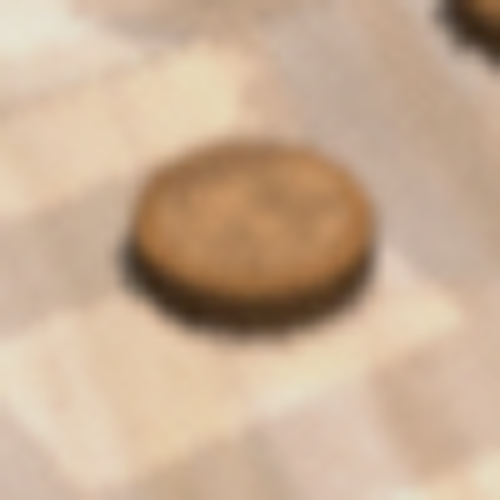

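View pics/c_top2.png

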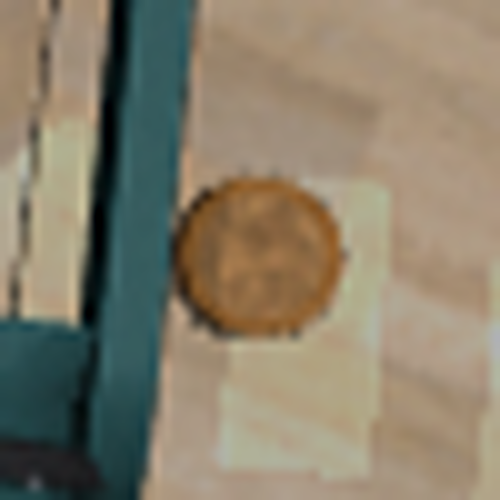

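Top view, with the coaster placed by the gripper: its centre is at (356.8, 240.2), against (356.9, 240.3) expected. That is agreement within about 0.5 mm, so I trust the top camera. Now to regrasp and lift.

```bash
python3 -m crank '[[0.094,[-0.06,-0.07,0],[0,0,0]],[0.094,[-0.1,-0.12,-0.02],[0,0,0]],[0.094,[-0.1,-0.12,-0.07],[0,0,0]],[0.094,[-0.1,-0.12,-0.11],[0,0,0]],[0.094,[-0.1,-0.12,-0.1235],[0,0,0]],[0.094,[-0.1,-0.12,-0.1235],[0,0,0]],[0.05,[-0.1,-0.12,-0.1235],[0,0,0]],[0.05,[-0.1,-0.12,-0.1235],[0,0,0]],[0.05,[-0.1,-0.12,-0.1235],[0,0,0]],[0.05,[-0.1,-0.12,-0.1235],[0,0,0]]]' 15
python3 - <<'E'
from plant import manip
from h import *
o=manip.observe();print(o["tcp_pos"],o["finger_gap"]*94)
T=rack()
for h in(.003,.019,.035,.051,.08,.11): print(h,np.round((T@np.r_[0,0,h,1])[:3],4))
print(T)
E
```

```text
time_s: 7.18
tcp_pos: [0.4659, -0.1108, 0.0034]
tool_rot: [137.6, 90.0, -25.7]
ft_force: [-0.0, 0.2, 1.2]
finger_gap: 0.634
[ 0.46590565 -0.11082874  0.00336244] 59.57277556545296
0.003 [0.5662 0.2181 0.0605]
0.019 [0.5574 0.2155 0.0736]
0.035 [0.5486 0.2129 0.0867]
0.051 [0.5398 0.2103 0.0998]
0.08 [0.5238 0.2056 0.1235]
0.11 [0.5073 0.2007 0.1481]
[[ 0.78541915 -0.28401534 -0.54995641  0.5678    ]
 [ 0.23265175  0.95881973 -0.16290451  0.2186    ]
 [ 0.57357644  0.          0.81915204  0.058     ]
 [ 0.          0.          0.          1.        ]]
```

```bash
python3 -m crank '[[0.05,[0,0,0.05],[0,0,0]],[0.05,[0,0,0.11],[0,0,0]],[0.05,[0.01,0.05,0.15],[0,0,0]],[0.05,[0.02,0.11,0.16],[0,0,0]],[0.05,[0.03,0.17,0.16],[0.058,-0.195,0]],[0.05,[0.035,0.23,0.16],[0.1157,-0.39,0]],[0.05,[0.04,0.28,0.15],[0.1735,-0.5857,0]],[0.05,[0.0413,0.3117,0.1446],[0.1735,-0.5857,0]],[0.05,[0.0413,0.3117,0.1446],[0.1735,-0.5857,0]],[0.05,[0.0413,0.3117,0.1446],[0.1735,-0.5857,0]]]' 15
python3 - <<'E'
from plant import manip
from h import *
o=manip.observe();print(o["tcp_pos"],o["joints"],o["finger_gap"]*94)
R=Ro.from_euler('xyz',o["tool_rot"],degrees=True).as_matrix();print(np.round(R,3))
T=rack();print("tcp in rack", np.round(np.linalg.inv(T)@np.r_[o["tcp_pos"],1],4), "tool in rack\n",np.round(T[:3,:3].T@R,3))
for n in("top","scene"):
    d=grab(n,"3")
    if n=="scene": crop(d,220,120,340,220,6,"pics/s3.png")
    else: crop(d,220,150,320,250,6,"pics/t3.png")
E
```

```text
time_s: 8.43
tcp_pos: [0.5075, 0.2005, 0.1486]
tool_rot: [179.7, 55.0, 16.4]
ft_force: [0.4, 0.8, -0.9]
finger_gap: 0.633
[0.50752745 0.20054422 0.14856752] [ 15.1139954  -19.39377644 113.99369154   0.99169877  50.37566713
  87.98851116] 59.49424290380003
[[ 0.551  0.287 -0.784]
 [ 0.163 -0.958 -0.237]
 [-0.819  0.003 -0.574]]
tcp in rack [ 4.000e-04 -2.000e-04  1.103e-01  1.000e+00] tool in rack
 [[ 0.001  0.004 -1.   ]
 [-0.001 -1.    -0.004]
 [-1.     0.001 -0.001]]
```

View pics/s3.png

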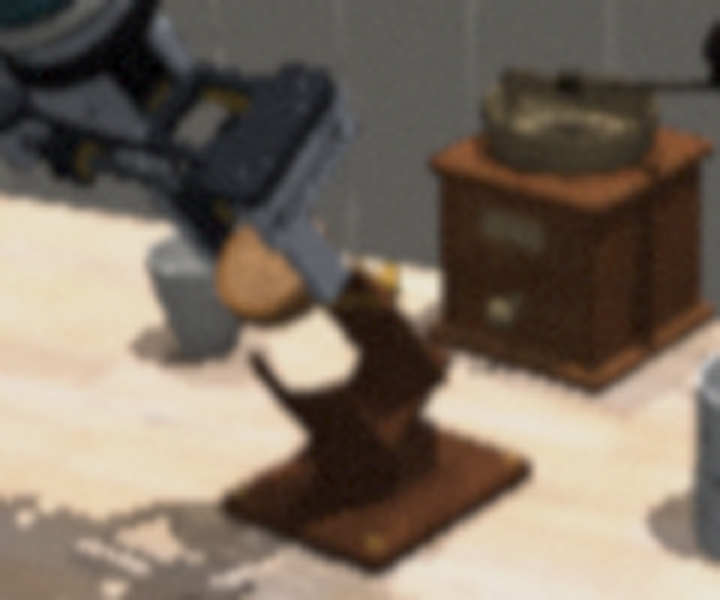

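View pics/t3.png

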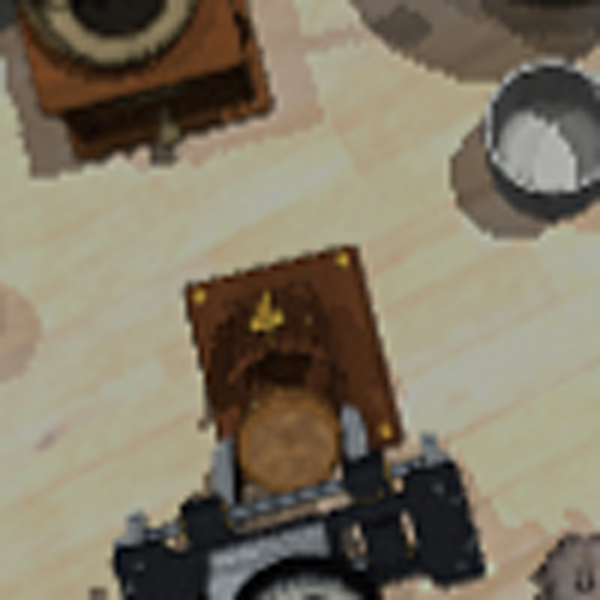

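The coaster is held tilted just above the mouth, with its centre at about top pixel (268,223), and the tool is square to the tube. I'll lower it along the axis in stages.

```bash
python3 -m crank '[[0.05,[0.011,0.0033,-0.0164],[0,0,0]],[0.05,[0.0192,0.0057,-0.0287],[0,0,0]],[0.05,[0.0247,0.0073,-0.0369],[0,0,0]],[0.05,[0.0302,0.009,-0.0451],[0,0,0]],[0.05,[0.033,0.0098,-0.0491],[0,0,0]],[0.05,[0.033,0.0098,-0.0491],[0,0,0]]]' 15
python3 - <<'E'
from plant import manip
from h import *
o=manip.observe();T=rack();print("tcp in rack", np.round(np.linalg.inv(T)@np.r_[o["tcp_pos"],1],4),"F in rack",np.round(T[:3,:3].T@o["ft_force"],1))
d=grab("top","4");crop(d,220,150,320,250,6,"pics/t4.png")
d=grab("scene","4");crop(d,230,140,330,220,7,"pics/s4.png")
E
```

```text
time_s: 9.28
tcp_pos: [0.5399, 0.2106, 0.0981]
tool_rot: [179.8, 55.0, 16.5]
ft_force: [1.1, 0.1, -0.1]
finger_gap: 0.631
tcp in rack [-8.00e-04  3.00e-04  4.95e-02  1.00e+00] F in rack [ 0.8 -0.2 -0.7]
```

View pics/t4.png

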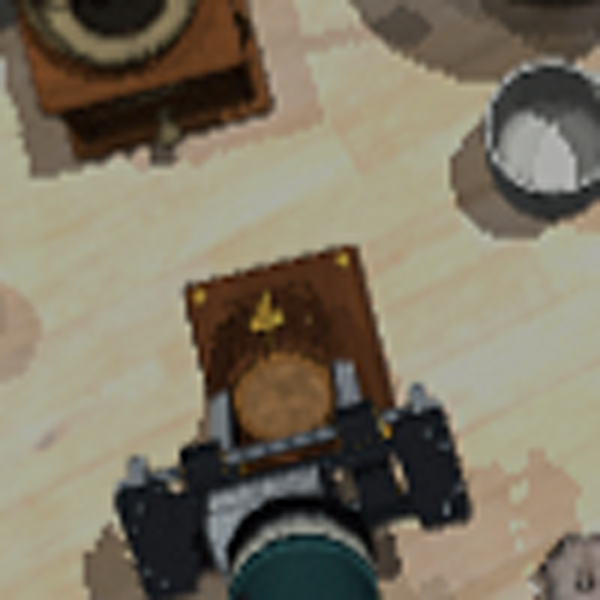

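View pics/s4.png

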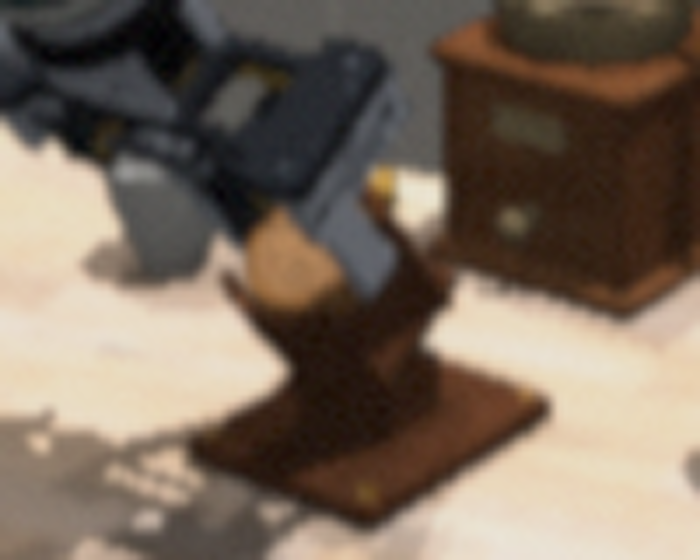

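```bash
python3 -m crank '[[0.05,[0.0066,0.002,-0.0098],[0,0,0]],[0.05,[0.0132,0.0039,-0.0197],[0,0,0]],[0.05,[0.0187,0.0055,-0.0279],[0,0,0]],[0.05,[0.0225,0.0067,-0.0336],[0,0,0]],[0.05,[0.0247,0.0073,-0.0369],[0,0,0]],[0.05,[0.0253,0.0075,-0.0377],[0,0,0]],[0.05,[0.0253,0.0075,-0.0377],[0,0,0]]]' 15
python3 - <<'E'
from plant import manip
from h import *
o=manip.observe();T=rack();print("tcp in rack", np.round(np.linalg.inv(T)@np.r_[o["tcp_pos"],1],4),"F in rack",np.round(T[:3,:3].T@o["ft_force"],1),o["finger_gap"]*94)
E
```

```text
time_s: 10.25
tcp_pos: [0.5645, 0.218, 0.0611]
tool_rot: [179.8, 55.1, 16.5]
ft_force: [-9.0, -3.0, 6.2]
finger_gap: 0.637
tcp in rack [-1.0e-03  3.0e-04  4.5e-03  1.0e+00] F in rack [-4.2 -0.4 10.5] 59.86977358285515
```

Contact with the floor shows as about 10 N along the axis at h = 4.5 mm. I'll open and retract along the axis.

```bash
python3 -m crank '[[0.078,[0,0,0],[0,0,0]],[0.078,[0,0,0],[0,0,0]],[0.078,[0,0,0],[0,0,0]],[0.078,[-0.0066,-0.002,0.0098],[0,0,0]],[0.078,[-0.022,-0.0065,0.0328],[0,0,0]],[0.078,[-0.0385,-0.0114,0.0573],[0,0,0]],[0.078,[-0.0583,-0.0173,0.0868],[0,0,0]],[0.078,[-0.0583,-0.0173,0.0868],[0,0,0]]]' 15
python3 - <<'E'
from plant import manip
from h import *
T=rack()
d=grab("top","5");crop(d,220,150,320,250,6,"pics/t5.png")
P=(T@np.r_[-.003,0,.016,1])[:3];print(proj(d,P),plane(d,[0,0],0)[0][:1])
d=grab("scene","5");crop(d,230,140,330,220,7,"pics/s5.png")
E
```

```text
time_s: 11.25
tcp_pos: [0.508, 0.2012, 0.1522]
tool_rot: [179.8, 54.5, 16.5]
ft_force: [1.1, -0.5, -0.0]
finger_gap: 0.83
[[267.15371636 211.04244281]] [1.3553833]
```

View pics/t5.png

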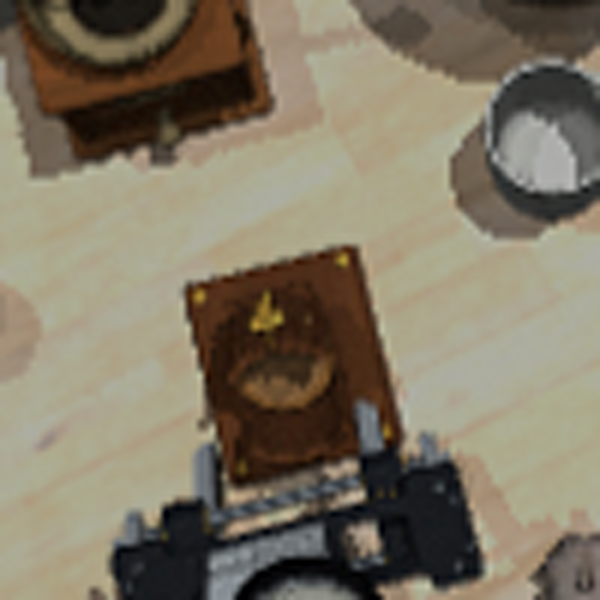

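View pics/s5.png

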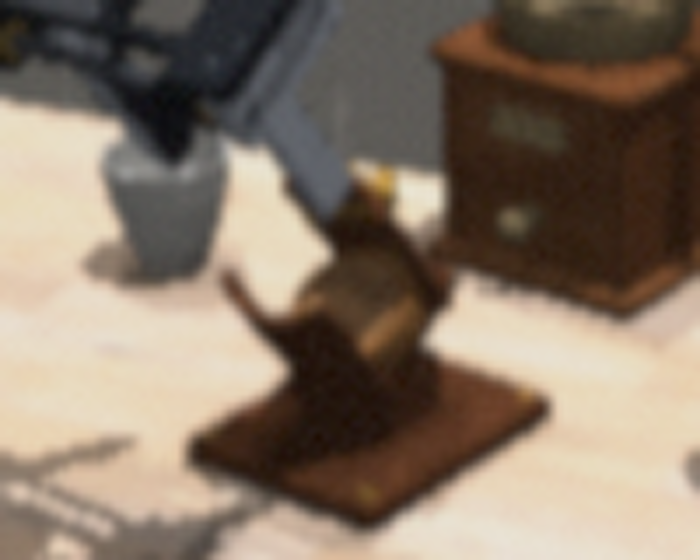

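The first coaster lies flat on the floor: its top face is at about top pixel (267,211), which matches the prediction of (267.2,211.0). Next is the coaster at (0.597,-0.077).

```bash
python3 -m crank '[[0.094,[-0.01,-0.003,0.015],[0,0,0]],[0.094,[0.02,-0.06,0.015],[-0.058,0.195,0]],[0.094,[0.04,-0.12,0.01],[-0.1157,0.39,0]],[0.094,[0.06,-0.18,0],[-0.1735,0.5857,0]],[0.094,[0.08,-0.24,0],[-0.1735,0.5857,0]],[0.094,[0.0897,-0.2777,-0.03],[-0.1735,0.5857,0]],[0.094,[0.0897,-0.2777,-0.08],[-0.1735,0.5857,0]],[0.094,[0.0897,-0.2777,-0.12],[-0.1735,0.5857,0]],[0.094,[0.0897,-0.2777,-0.1346],[-0.1735,0.5857,0]],[0.094,[0.0897,-0.2777,-0.1446],[-0.1735,0.5857,0]],[0.094,[0.0897,-0.2777,-0.1446],[-0.1735,0.5857,0]]]' 4
python3 -m crank '[[0.05,[0,0,0],[0,0,0]],[0.05,[0,0,0],[0,0,0]],[0.05,[0,0,0],[0,0,0]],[0.05,[0,0,0],[0,0,0]]]' 4
python3 - <<'E'
from plant import manip
from h import *
o=manip.observe();print(o["tcp_pos"],o["joints"],o["finger_gap"]*94)
R=Ro.from_euler('xyz',o["tool_rot"],degrees=True).as_matrix();print(np.round(R,3))
E
```

```text
time_s: 12.72
tcp_pos: [0.597, -0.0767, 0.0033]
tool_rot: [142.5, 90.0, -20.8]
ft_force: [0.3, 0.1, -0.6]
finger_gap: 0.997
time_s: 13.22
tcp_pos: [0.5968, -0.0769, 0.0035]
tool_rot: [142.3, 89.9, -21.0]
ft_force: [-0.4, -0.1, 1.7]
finger_gap: 0.635
[ 0.59683686 -0.07690684  0.00351388] [-1.27352712e+01  1.83213608e+01  8.64360415e+01 -7.46115286e-03
  7.51928739e+01  6.05467153e+01] 59.695755424595525
[[ 0.001  0.288 -0.958]
 [-0.    -0.958 -0.288]
 [-1.     0.001 -0.001]]
```

```bash
python3 -m crank '[[0.094,[0,0,0],[0,0,0]],[0.094,[0,0,0],[0,0,0]],[0.094,[0,0,0],[0,0,1.571]],[0.094,[0,0,0],[0,0,1.571]],[0.094,[0,0,0],[0,0,1.571]],[0.094,[0,0,0],[0,0,1.571]],[0.094,[0,0,0],[0,0,1.571]],[0.094,[0,0,0],[0,0,1.571]],[0.094,[0,0,0],[0,0,1.571]],[0.094,[0,0,0],[0,0,1.571]],[0.094,[0,0,0],[0,0,1.571]],[0.094,[0,0,0],[0,0,1.571]]]' 15
python3 -m crank '[[0.05,[0,0,0],[0,0,0]],[0.05,[0,0,0],[0,0,0]],[0.05,[0,0,0],[0,0,0]],[0.05,[0,0,0],[0,0,0]]]' 15
```

```text
time_s: 14.72
tcp_pos: [0.5965, -0.0768, 0.0028]
tool_rot: [-132.0, 90.0, 154.7]
ft_force: [-0.4, -0.4, 0.4]
finger_gap: 1.002
time_s: 15.22
tcp_pos: [0.5966, -0.0769, 0.003]
tool_rot: [88.0, 90.0, 14.7]
ft_force: [0.1, -0.3, 0.3]
finger_gap: 0.634
```

```bash
python3 -m crank '[[0.05,[0,0,0.05],[0,0,0]],[0.05,[0,0,0.1],[0,0,-0.18]],[0.05,[-0.01,0.02,0.15],[0,0,-0.36]],[0.05,[-0.03,0.06,0.17],[0,0,-0.54]],[0.05,[-0.05,0.11,0.17],[0,0,-0.72]],[0.05,[-0.07,0.16,0.17],[0,0,-0.9]],[0.05,[-0.09,0.21,0.17],[0,0,-1.08]],[0.05,[-0.0897,0.25,0.17],[0,0,-1.26]],[0.05,[-0.0897,0.2777,0.16],[0,0,-1.44]],[0.05,[-0.0897,0.2777,0.16],[0,0,-1.571]],[0.05,[-0.0897,0.2777,0.16],[0,0,-1.571]]]' 15
python3 -m crank '[[0.05,[0,0,0],[0.058,-0.195,0]],[0.05,[0,0,0],[0.1157,-0.39,0]],[0.05,[0,0,-0.01],[0.1735,-0.5857,0]],[0.05,[0,0,-0.0154],[0.1735,-0.5857,0]],[0.05,[0,0,-0.0154],[0.1735,-0.5857,0]],[0.05,[0,0,-0.0154],[0.1735,-0.5857,0]]]' 15
python3 - <<'E'
from plant import manip
from h import *
o=manip.observe();T=rack()
R=Ro.from_euler('xyz',o["tool_rot"],degrees=True).as_matrix();print(o["joints"],o["finger_gap"]*94)
print("tcp in rack", np.round(np.linalg.inv(T)@np.r_[o["tcp_pos"],1],4), "tool in rack\n",np.round(T[:3,:3].T@R,3))
d=grab("top","6");crop(d,220,150,320,250,6,"pics/t6.png")
E
```

```text
time_s: 16.6
tcp_pos: [0.5066, 0.2012, 0.1626]
tool_rot: [12.5, 90.0, -150.7]
ft_force: [0.3, 0.1, 0.2]
finger_gap: 0.633
time_s: 17.35
tcp_pos: [0.5082, 0.2008, 0.1496]
tool_rot: [179.7, 54.9, 16.5]
ft_force: [0.4, 0.1, -0.7]
finger_gap: 0.632
[ 15.1277117  -19.38497154 113.90633371   0.98909392  50.36371121
  88.00298977] 59.44466542661247
tcp in rack [ 1.600e-03 -1.000e-04  1.107e-01  1.000e+00] tool in rack
 [[ 0.002  0.004 -1.   ]
 [-0.    -1.    -0.004]
 [-1.     0.    -0.002]]
```

View pics/t6.png

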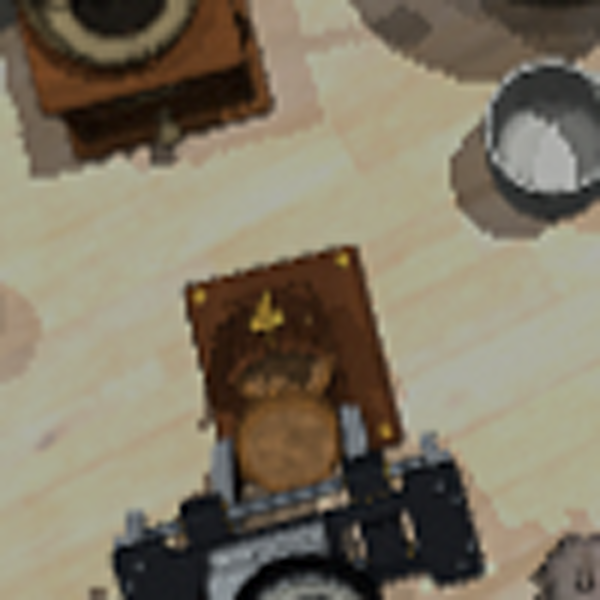

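```bash
python3 -m crank '[[0.05,[0.011,0.0033,-0.0164],[0,0,0]],[0.05,[0.0192,0.0057,-0.0287],[0,0,0]],[0.05,[0.0247,0.0073,-0.0369],[0,0,0]],[0.05,[0.0302,0.009,-0.0451],[0,0,0]],[0.05,[0.033,0.0098,-0.0491],[0,0,0]],[0.05,[0.033,0.0098,-0.0491],[0,0,0]]]' 15
python3 - <<'E'
from plant import manip
from h import *
o=manip.observe();T=rack();print("tcp in rack", np.round(np.linalg.inv(T)@np.r_[o["tcp_pos"],1],4),"F in rack",np.round(T[:3,:3].T@o["ft_force"],1))
E
```

```text
time_s: 18.15
tcp_pos: [0.5399, 0.2106, 0.0981]
tool_rot: [179.8, 55.0, 16.5]
ft_force: [-0.3, -0.6, -0.1]
finger_gap: 0.632
tcp in rack [-8.00e-04  3.00e-04  4.95e-02  1.00e+00] F in rack [-0.5 -0.5  0.2]
```

Free of contact. I'll continue by about 30 mm, slowing at the end.

```bash
python3 -m crank '[[0.05,[0.0066,0.002,-0.0098],[0,0,0]],[0.05,[0.011,0.0033,-0.0164],[0,0,0]],[0.05,[0.0143,0.0042,-0.0213],[0,0,0]],[0.05,[0.0159,0.0047,-0.0238],[0,0,0]],[0.05,[0.0165,0.0049,-0.0246],[0,0,0]],[0.05,[0.0165,0.0049,-0.0246],[0,0,0]]]' 15
python3 - <<'E'
from plant import manip
from h import *
o=manip.observe();T=rack();print("tcp in rack", np.round(np.linalg.inv(T)@np.r_[o["tcp_pos"],1],4),"F in rack",np.round(T[:3,:3].T@o["ft_force"],1))
E
```

```text
time_s: 18.9
tcp_pos: [0.5557, 0.2153, 0.074]
tool_rot: [179.7, 55.1, 16.5]
ft_force: [-6.7, -2.9, 5.0]
finger_gap: 0.633
tcp in rack [-1.10e-03  3.00e-04  2.03e-02  1.00e+00] F in rack [-3.1 -0.9  8.2]
```

Contact is at 20.3 mm, exactly one coaster higher than before. Release and retract.

```bash
python3 -m crank '[[0.078,[0,0,0],[0,0,0]],[0.078,[0,0,0],[0,0,0]],[0.078,[0,0,0],[0,0,0]],[0.078,[-0.0066,-0.002,0.0098],[0,0,0]],[0.078,[-0.022,-0.0065,0.0328],[0,0,0]],[0.078,[-0.0385,-0.0114,0.0573],[0,0,0]],[0.078,[-0.0495,-0.0147,0.0737],[0,0,0]],[0.078,[-0.0495,-0.0147,0.0737],[0,0,0]]]' 15
python3 - <<'E'
from h import *
T=rack()
d=grab("top","7");crop(d,220,150,320,250,6,"pics/t7.png")
print(proj(d,(T@np.r_[-.003,0,.032,1])[:3]))
d=grab("scene","7");crop(d,240,150,310,220,9,"pics/s7.png")
E
```

```text
time_s: 19.9
tcp_pos: [0.5075, 0.2011, 0.1507]
tool_rot: [179.8, 54.7, 16.5]
ft_force: [0.1, 0.1, 0.3]
finger_gap: 0.833
[[267.34212437 213.06693118]]
```

View pics/t7.png

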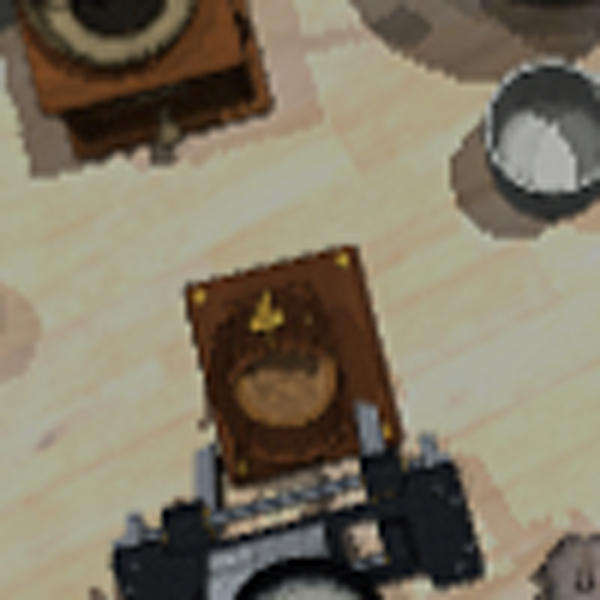

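View pics/s7.png

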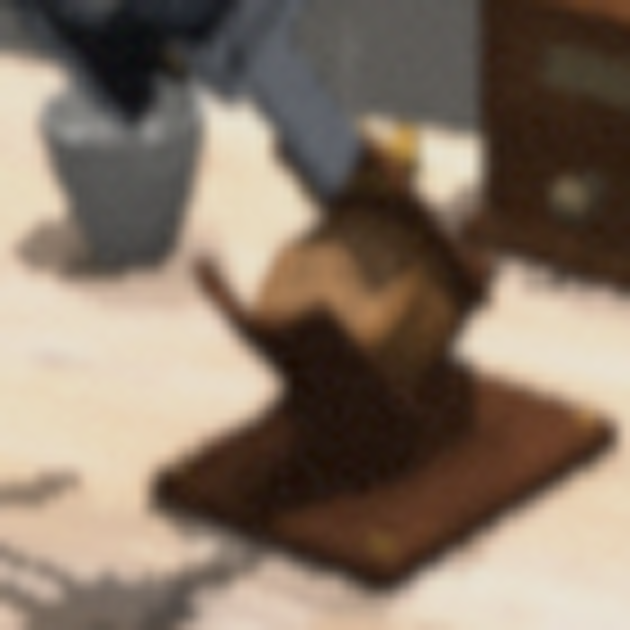

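The second coaster is flat on the first, with its top face at about top pixel (267.5,213), as predicted. I'll move off towards the third and look at the band without the finger in the way.

```bash
python3 -m crank '[[0.094,[-0.01,-0.01,0.015],[0,0,0]],[0.094,[-0.02,-0.06,0.02],[-0.058,0.195,0]],[0.094,[-0.03,-0.12,0.01],[-0.1157,0.39,0]],[0.094,[-0.04,-0.18,0],[-0.1735,0.5857,0]],[0.094,[-0.05,-0.24,0],[-0.1735,0.5857,0]],[0.094,[-0.055,-0.3,0],[-0.1735,0.5857,0]],[0.094,[-0.06,-0.36,0],[-0.1735,0.5857,0]],[0.094,[-0.07,-0.42,0],[-0.1735,0.5857,0]],[0.094,[-0.0763,-0.4697,-0.03],[-0.1735,0.5857,0]],[0.094,[-0.0763,-0.4697,-0.06],[-0.1735,0.5857,0]]]' 4
python3 - <<'E'
from h import *
T=rack()
d=grab("top","8");crop(d,230,170,310,240,8,"pics/t8.png")
d=grab("scene","8");crop(d,255,155,305,205,12,"pics/s8.png")
# expected scene pixels
for z in(32,36,40,44,48):
    P=[(T@np.r_[np.array(p)/1000,1])[:3] for p in((33,0,z),(28,15,z),(30,0,32))]
    print(z,np.round((proj(d,P)-[255,155])*12,0).tolist())
E
```

```text
time_s: 21.25
tcp_pos: [0.4297, -0.2724, 0.0854]
tool_rot: [-10.7, 89.9, -174.3]
ft_force: [0.3, 0.9, -0.4]
finger_gap: 1.002
32 [[344.0, 192.0], [289.0, 193.0], [338.0, 202.0]]
36 [[338.0, 184.0], [283.0, 185.0], [338.0, 202.0]]
40 [[332.0, 175.0], [276.0, 176.0], [338.0, 202.0]]
44 [[325.0, 166.0], [270.0, 167.0], [338.0, 202.0]]
48 [[318.0, 157.0], [263.0, 159.0], [338.0, 202.0]]
```

View pics/s8.png

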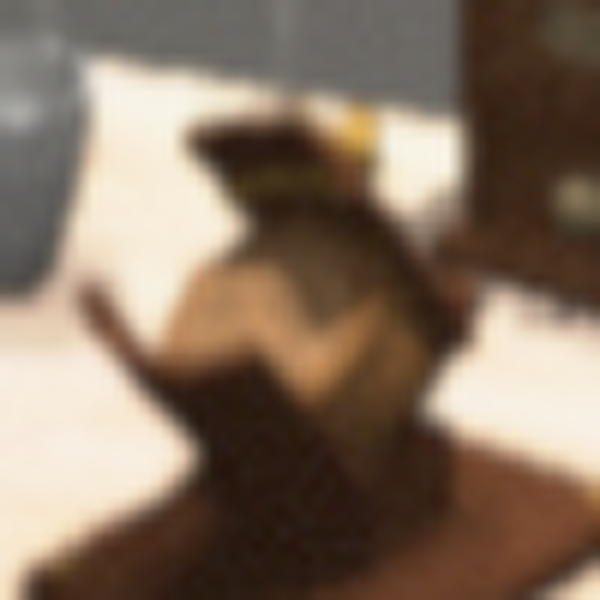

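In the scene view, the brass band (crop about (285,182)) is clearly above the two-coaster stack top (about (300,212)). A dark gap of 6–8 mm separates them, so a third coaster is needed.

```bash
python3 -m crank '[[0.094,[0,0,-0.04],[0,0,0]],[0.094,[0,0,-0.065],[0,0,0]],[0.094,[0,0,-0.078],[0,0,0]],[0.094,[0,0,-0.0846],[0,0,0]],[0.094,[0,0,-0.0846],[0,0,0]],[0.05,[0,0,-0.0846],[0,0,0]],[0.05,[0,0,-0.0846],[0,0,0]],[0.05,[0,0,-0.0846],[0,0,0]],[0.05,[0,0,-0.0846],[0,0,0]]]' 4
python3 -m crank '[[0.094,[0,0,0],[0,0,0]],[0.094,[0,0,0],[0,0,0]],[0.094,[0,0,0],[0,0,1.571]],[0.094,[0,0,0],[0,0,1.571]],[0.094,[0,0,0],[0,0,1.571]],[0.094,[0,0,0],[0,0,1.571]],[0.094,[0,0,0],[0,0,1.571]],[0.094,[0,0,0],[0,0,1.571]],[0.094,[0,0,0],[0,0,1.571]],[0.094,[0,0,0],[0,0,1.571]],[0.094,[0,0,0],[0,0,1.571]],[0.094,[0,0,0],[0,0,1.571]]]' 15
python3 -m crank '[[0.05,[0,0,0],[0,0,0]],[0.05,[0,0,0],[0,0,0]],[0.05,[0,0,0],[0,0,0]],[0.05,[0,0,0],[0,0,0]]]' 15
```

```text
time_s: 22.48
tcp_pos: [0.4307, -0.269, 0.0033]
tool_rot: [120.8, 90.0, -42.5]
ft_force: [-0.4, 0.2, 1.2]
finger_gap: 0.64
time_s: 23.98
tcp_pos: [0.4306, -0.2688, 0.0029]
tool_rot: [161.1, 90.0, 87.8]
ft_force: [-0.1, 1.3, 0.1]
finger_gap: 0.995
time_s: 24.48
tcp_pos: [0.4306, -0.2689, 0.003]
tool_rot: [55.9, 90.0, -17.4]
ft_force: [0.2, -0.7, 0.7]
finger_gap: 0.632
```

```bash
python3 -m crank '[[0.05,[0,0,0.05],[0,0,0]],[0.05,[0,0,0.1],[0,0,-0.18]],[0.05,[0.01,0.03,0.15],[0,0,-0.36]],[0.05,[0.02,0.08,0.17],[0,0,-0.54]],[0.05,[0.03,0.14,0.17],[0,0,-0.72]],[0.05,[0.04,0.2,0.17],[0,0,-0.9]],[0.05,[0.05,0.26,0.17],[0,0,-1.08]],[0.05,[0.06,0.32,0.17],[0,0,-1.26]],[0.05,[0.07,0.38,0.17],[0,0,-1.44]],[0.05,[0.0763,0.43,0.17],[0,0,-1.571]],[0.05,[0.0763,0.4697,0.16],[0,0,-1.571]],[0.05,[0.0763,0.4697,0.16],[0,0,-1.571]]]' 15
python3 -m crank '[[0.05,[0,0,0],[0.058,-0.195,0]],[0.05,[0,0,0],[0.1157,-0.39,0]],[0.05,[0,0,-0.01],[0.1735,-0.5857,0]],[0.05,[0,0,-0.0154],[0.1735,-0.5857,0]],[0.05,[0,0,-0.0154],[0.1735,-0.5857,0]],[0.05,[0,0,-0.0154],[0.1735,-0.5857,0]]]' 15
python3 -m crank '[[0.05,[0.011,0.0033,-0.0164],[0,0,0]],[0.05,[0.0192,0.0057,-0.0287],[0,0,0]],[0.05,[0.0247,0.0073,-0.0369],[0,0,0]],[0.05,[0.0302,0.009,-0.0451],[0,0,0]],[0.05,[0.033,0.0098,-0.0491],[0,0,0]],[0.05,[0.033,0.0098,-0.0491],[0,0,0]]]' 15
python3 - <<'E'
from plant import manip
from h import *
o=manip.observe();T=rack();print("tcp in rack", np.round(np.linalg.inv(T)@np.r_[o["tcp_pos"],1],4),"F in rack",np.round(T[:3,:3].T@o["ft_force"],1))
R=Ro.from_euler('xyz',o["tool_rot"],degrees=True).as_matrix();print(np.round(T[:3,:3].T@R,3))
d=grab("top","9");crop(d,220,150,320,250,6,"pics/t9.png")
E
```

```text
time_s: 25.98
tcp_pos: [0.5057, 0.2044, 0.1616]
tool_rot: [-21.5, 89.8, 175.6]
ft_force: [-0.1, -0.4, -0.7]
finger_gap: 0.635
time_s: 26.72
tcp_pos: [0.5082, 0.2005, 0.1495]
tool_rot: [179.7, 54.9, 16.4]
ft_force: [0.6, 1.2, -0.1]
finger_gap: 0.633
time_s: 27.48
tcp_pos: [0.5399, 0.2107, 0.0981]
tool_rot: [179.8, 55.0, 16.5]
ft_force: [0.8, 0.4, -0.6]
finger_gap: 0.635
tcp in rack [-8.00e-04  3.00e-04  4.95e-02  1.00e+00] F in rack [ 0.4  0.2 -1. ]
[[-0.001  0.004 -1.   ]
 [-0.    -1.    -0.004]
 [-1.     0.     0.001]]
```

View pics/t9.png

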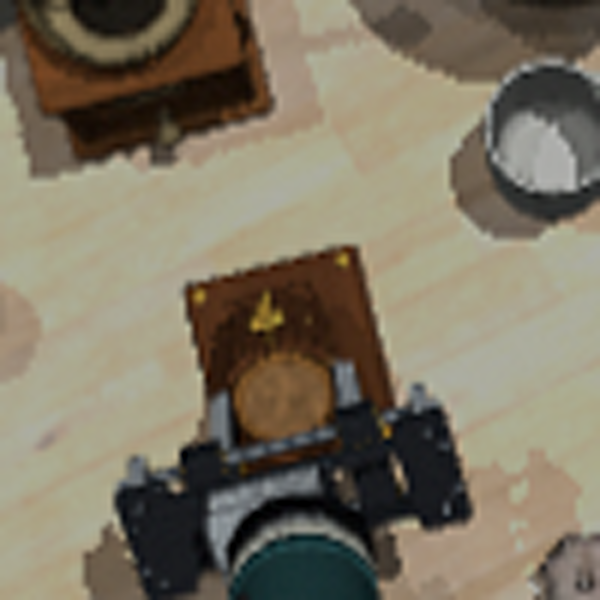

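Third coaster inside the mouth at about pixel (267,216), with no contact force. About 14 mm left to go.

```bash
python3 -m crank '[[0.05,[0.0033,0.001,-0.0049],[0,0,0]],[0.05,[0.0055,0.0016,-0.0082],[0,0,0]],[0.05,[0.0071,0.0021,-0.0106],[0,0,0]],[0.05,[0.0077,0.0023,-0.0115],[0,0,0]],[0.05,[0.0077,0.0023,-0.0115],[0,0,0]]]' 15
python3 - <<'E'
from plant import manip
from h import *
o=manip.observe();T=rack();print("tcp in rack", np.round(np.linalg.inv(T)@np.r_[o["tcp_pos"],1],4),"F in rack",np.round(T[:3,:3].T@o["ft_force"],1))
E
```

```text
time_s: 28.15
tcp_pos: [0.5471, 0.2128, 0.0874]
tool_rot: [179.8, 55.1, 16.5]
ft_force: [-7.4, -1.9, 5.8]
finger_gap: 0.633
tcp in rack [-7.00e-04  3.00e-04  3.64e-02  1.00e+00] F in rack [-2.9  0.3  9.1]
```

Contact is at 36.4 mm, again one coaster higher. Release, retract and clear the area.

```bash
python3 -m crank '[[0.078,[0,0,0],[0,0,0]],[0.078,[0,0,0],[0,0,0]],[0.078,[0,0,0],[0,0,0]],[0.078,[-0.0066,-0.002,0.0098],[0,0,0]],[0.078,[-0.022,-0.0065,0.0328],[0,0,0]],[0.078,[-0.0407,-0.012,0.0606],[0,0,0]],[0.078,[-0.06,-0.05,0.08],[-0.058,0.195,0]],[0.078,[-0.08,-0.1,0.09],[-0.1157,0.39,0]],[0.078,[-0.1,-0.16,0.09],[-0.1735,0.5857,0]],[0.078,[-0.13,-0.21,0.09],[-0.1735,0.5857,0]],[0.078,[-0.15,-0.25,0.09],[-0.1735,0.5857,0]],[0.078,[-0.15,-0.25,0.09],[-0.1735,0.5857,0]]]' 15
python3 - <<'E'
from h import *
T=rack()
d=grab("top","10");crop(d,220,150,320,250,6,"pics/t10.png")
print(proj(d,(T@np.r_[-.003,0,.048,1])[:3]))
d=grab("scene","10");crop(d,255,155,305,205,12,"pics/s10.png")
E
```

```text
time_s: 29.65
tcp_pos: [0.3969, -0.039, 0.1777]
tool_rot: [130.2, 89.9, -33.3]
ft_force: [0.4, 1.0, 0.6]
finger_gap: 0.832
[[267.53434883 215.13354091]]
```

View pics/t10.png

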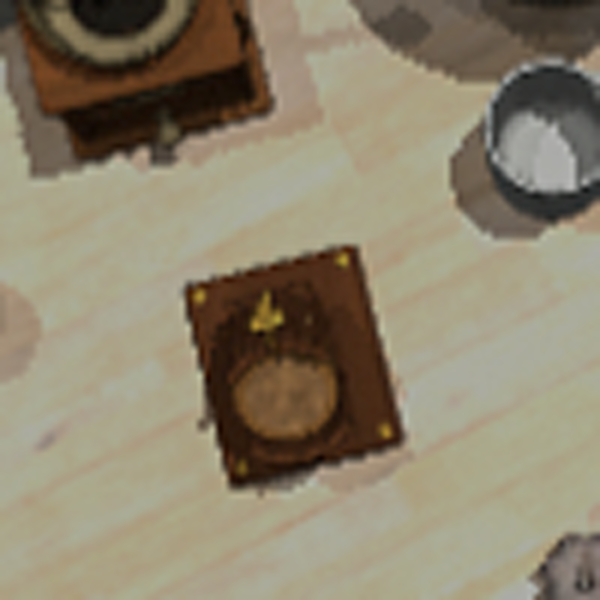

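View pics/s10.png

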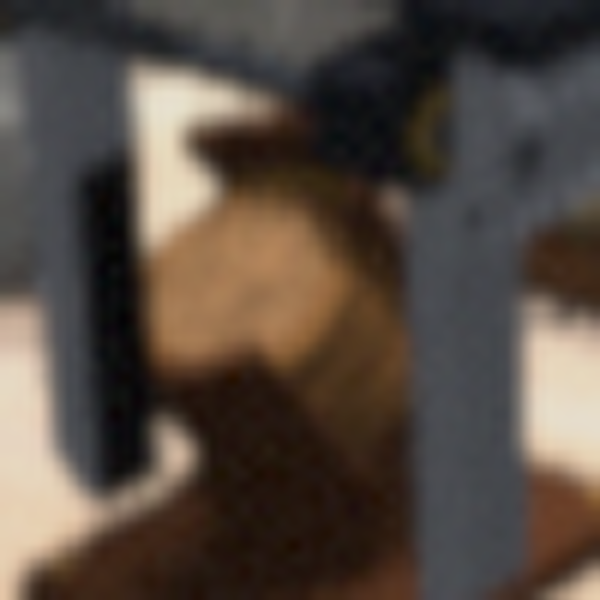

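View pics/top10.png

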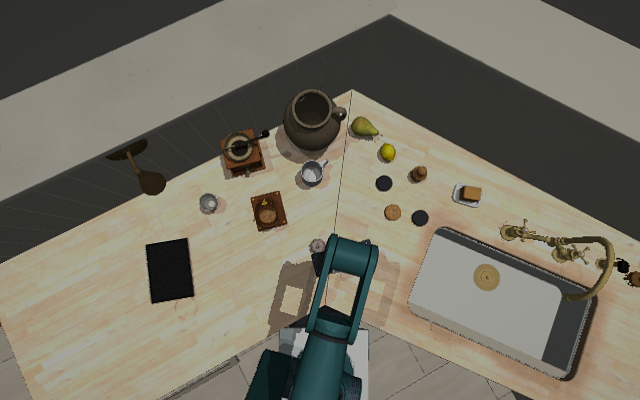

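The stack is flat, with its top face at about top pixel (267.5,216), and it just covers the lower edge of the band. The gripper is clear of everything. One last numeric check, then I hand in.

```bash
python3 - <<'E'
from h import *
for tag in("0","10"):
    d=load(f"pics/top{tag}.npz");hsv=cv2.cvtColor(d["pixels"],cv2.COLOR_RGB2HSV)
    b=hsv[194:208,256:274];ys,xs=np.nonzero((b[...,0]>=16)&(b[...,0]<34)&(b[...,1]>120)&(b[...,2]>90));print("knob",xs.mean()+256,ys.mean()+194)
    b=hsv[200:222,380:405];ys,xs=np.nonzero((b[...,0]<16)&(b[...,1]>110)&(b[...,2]>60));print("spare",xs.mean()+380,ys.mean()+200)
from plant import manip
print(manip.observe()["ft_force"]); print(manip.hand_in())
E
```

```text
knob 263.8888888888889 202.22222222222223
spare 392.8521126760563 211.53521126760563
knob 263.8888888888889 202.22222222222223
spare 392.45390070921985 211.5744680851064
[-0.40844084  0.82217376  0.01109302]
the job is handed in; nothing more can be done
None
```

I lowered three coasters into the leaning rack one at a time and handed the job in at about 30 s. No verdict was reported. The fourth coaster was left lying where it was.

**Marker height:** I measured the lower edge of the band at about 40 mm above the rack floor. After two coasters (32 mm) a gap of 6–8 mm still showed below the band, so I added a third, which brings the stack to 48 mm.

**Placing:** Each coaster was squeezed twice at right angles to centre it in the gripper. They touched down at 4.5, 20.3 and 36.4 mm along the tube axis, 16 mm apart as expected, with about 8–11 N of contact force each time.

**Last checks:**
- The stack looked flat, with its top face within about a pixel (roughly 3 mm) of the predicted position.
- The marker knob was at the same pixel as at the start, and the spare coaster was within half a pixel (about 1.5 mm).
- The gripper was clear of everything.
- The mug, cup, pot brush and garlic looked unmoved in the final picture, but I checked them by eye only, and the arm partly covered the garlic.

**Disagreement:** The scene camera read about a pixel (2–5 mm) off from the top camera. I used the top camera, which agreed with the robot to about 0.5 mm, for positions. The band can only be seen in the scene view, so its 40 mm is good to a few millimetres, which does not change the count of three.

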